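Make up the leg repair kit in the colour-coded tray

TASK

Make up the leg repair kit in the plywood tray: the castor goes on the orange mat, the black tube end cap on the green mat, the red-lidded jar of washers on the blue mat and the small weathered grey wooden block on the white mat, each set down the right way up, as it stands now, in the middle of its bay and flat on the mat. The blue-lidded tin and the larger reddish block are not part of the kit: leave them where they are.

Things in the scene. Friction and masses are not known exactly. Their poses are not given: they have to be found in the camera images.
- castor_center (a point): swivel castor standing on its galvanised plate, black wheel up: 72 x 60 x 65 mm, plate 60 x 60 mm, nothing on it moves. Point: middle of its outline, 32.5 mm above its underside. x along the 72 mm length (the wheel trails towards +x), y across the fork, z up. The fork's outer faces are parallel, 32 mm apart across y, from x = -20 to +24 mm, 15 to 46 mm above the underside: a good place to grip. About 0.22 kg
- end_cap_center (a point): black square plastic tube end cap, 30 x 30 x 19 mm, broad flange down; may be gripped as a plain 30 mm square block. Point: its centre, 9.5 mm above its underside; x and y along its sides, z up. About 12 g
- jar_center (a point): white jar of washers with a RED lid, closed, upright: 78 mm tall, body 56 mm across up to 62 mm, lid 60 mm across above that (fixed: grip it by the lid, 65 to 72 mm up, as a low grip may jam the gripper on it). Point: its centre, 39 mm above its underside, z up. About 0.16 kg
- grey_block_center (a point): small packing block of weathered GREY-brown wood lying flat, 40 (x) x 60 (y) x 20 (z) mm. Point: its centre, 10 mm above its underside. About 0.04 kg
- tin_center (a point): look-alike of the jar, to be left alone: squat white tin with a BLUE lid, 68 mm across, 56 mm tall. Point: its centre, 28 mm above its underside
- red_block_center (a point): look-alike of the grey block, to be left alone: larger packing block of clean REDDISH wood, 45 (x) x 75 (y) x 22 (z) mm. Point: its centre, 11 mm above its underside
- orange_bay (a point): bay with the orange mat in the fixed, square, 198 mm plywood kit tray; the castor belongs here. Point: centre of the mat's upper face, 8 mm above the bench, where things stand. The bay is 90 mm square between wooden lips 8 mm high (6 mm above the mat); bay centres are 96 mm apart, 2 x 2; axes are those of the tray (x and y along the lips, z up). The mats change bays from start to start.
- green_bay (a point): bay with the green mat in the fixed, square, 198 mm plywood kit tray; the end cap belongs here. Point: centre of the mat's upper face, 8 mm above the bench, where things stand. Bay as described for the orange one.
- blue_bay (a point): bay with the blue mat in the fixed, square, 198 mm plywood kit tray; the jar belongs here. Point: centre of the mat's upper face, 8 mm above the bench, where things stand. Bay as described for the orange one.
- white_bay (a point): bay with the white mat in the fixed, square, 198 mm plywood kit tray; the grey block belongs here. Point: centre of the mat's upper face, 8 mm above the bench, where things stand. Bay as described for the orange one.

How it is judged:
At the end, for the whole second after the job is handed in: Castor, end cap, red-lidded jar and grey block: centre within 15 mm of the centre of its own mat (orange, green, blue, white), flat on it (height within 5 mm, tilt under 0.1 rad), released and still; blue-lidded tin and reddish block within 20 mm of their start (horizontal distance between castor_center and orange_bay below 0.015 m and z of castor_center in the frame of orange_bay between 0.0275 and 0.0375 m and angle between each of castor_center, end_cap_center, jar_center, grey_block_center's own z axis and vertical below 0.1 rad and linear speed of each of castor, end_cap, jar, grey_block below 0.01 m/s and horizontal distance between end_cap_center and green_bay below 0.015 m and z of end_cap_center in the frame of green_bay between 0.0045 and 0.0145 m and horizontal distance between jar_center and blue_bay below 0.015 m and z of jar_center in the frame of blue_bay between 0.034 and 0.044 m and horizontal distance between grey_block_center and white_bay below 0.015 m and z of grey_block_center in the frame of white_bay between 0.005 and 0.015 m and distance of each of tin_center, red_block_center from where it was at the start of the episode below 0.02 m); the robot touches nothing.
It fails at once if the blue-lidded tin is shifted by more than 30 mm or lifted (distance of tin_center from where it was at the start of the episode above 0.03 m).
It fails at once if the reddish block is shifted by more than 30 mm or lifted (distance of red_block_center from where it was at the start of the episode above 0.03 m).
It also fails if it takes over 109 s, if anything falls off the work surface, if the arm or the gripper's body presses on something with over 40 N, if the wrist force passes 120 N, or if a joint passes its speed limit or range.

ROBOT

A 7-joint arm with a two-finger parallel gripper is mounted at the origin on the work surface; the furniture and walls round the work are solid. World frame = base frame: x ahead of the robot, y to its left, z up, the work surface at z = 0. Lengths are in m, angles in rad, forces in N, time in s.
With the tool pointing down it reaches from about 0.4 to 0.85 m from the base axis. Payload 10.4 kg.
Tool frame: the origin (TCP) lies midway between the tips of the shut fingers; the grasp point (between the pads) lies manip.pinch_z behind it (manip.pinch_z is the distance from the TCP to the grasp point, in m); z points along the fingers, y is the direction in which the jaws open and shut (so a half turn about z gives the same grasp; the last joint's range is limited). The gripper opens to 85 mm and grips with 20 to 120 N. Pads are 22 mm wide; open, the fingers measure 114 mm over their backs; the gripper's body (76 mm by 85 mm) begins 54 mm behind the grasp point. The pads swing forward as they close: fully open they stand 13 mm farther back than shut.
Start: joints at [1.163, 0.332, -0.065, 1.46, 0.022, 1.35, -0.088], TCP at [0.235, -0.579, 0.231] pointing down, gripper open.
Joint ranges: [-2.6, 2.6], [-0.5, 2.12], [-1.47, 1.34], [0.16, 2.42], [-1.27, 4.41], [0.06, 2.06], [-2.6, 2.6]. Speed limits (rad/s): [2.22, 2.22, 2.79, 2.79, 3.14, 3.14, 3.14].

INTERFACE

Orientations are given as a unit quaternion [x, y, z, w].
In Python, from workcell import manip gives the robot as it stands.
- The arm moves only by the shell command python3 -m handwheel 'ROWS' [FORCE]. ROWS is JSON, a list that holds one entry, the list of rows, each a list of 7 numbers: the shift along the tool's x, y, z in m, then the turn, a rotation vector about the tool's x, y, z in rad, then the finger opening in m, from 0 to 0.0854. In form: [[[tx, ty, tz, ax, ay, az, claw], ...]]. A call has 1 to 8 rows; each row is the pose to reach, as a shift and turn from the pose commanded when the call began, along the tool's axes at that moment; what a row does not reach only later rows make up. A row lasts 1/8 s, in which the tool goes at most 62.5 mm and 10.7 degrees, less where a joint would pass 70% of its speed; a pose out of reach is approached as far as the arm can. A call with a gripper value outside its range is refused whole. The fingers move at their own pace and stop on an object; FORCE is the grip in N (left out, the last holds). Time passes only in rows, so rows that repeat a pose let the fingers close. It gives the time, the measured TCP pose, the force and the opening at its end, in the units of the state.
- manip.get_obs(): the state, without advancing time (a new reading comes with each control period).
- manip.camera(name): name is "scene" or "top" or "wrist"; returns the picture (420x560x3 uint8, blue, green, red); there is no depth.
- manip.calibration(name): a dict with "fx", "fy", "cx", "cy" (pixels), "view" (4x4, takes a point from world to camera coordinates); the wrist camera has in their place "tool_from_camera" (4x4, takes a point from camera to tool coordinates, whose origin is the TCP and whose axes are the flange's). Camera axes: x right, y up, looking along -z (the intrinsics and any distortion apply to the point x, -y, -z); pixel columns grow to the right and rows downward; lengths in m; the calibration is good to about 2 mm. A picture is of the moment at which its call begins: read the wrist's pose just before it. calibration takes no time and is no camera call.
- manip.hand_in(): hands the job in, once; it reports no verdict.
The state is a dict: "clock": time; "joint_pos": joint angles; "joint_velocities": joint speeds; "tau": joint torques, N m; "position": TCP position; "ee_rot": TCP orientation; "ft_force": force on the tool from outside, world axes, zero at the start; "torque": the same for the moment, N m; "grip_width": opening from 0.0 (shut) to 1.0 (fully open).
Only numpy, scipy, OpenCV 4.12 (cv2) and the standard library are available. Lean on these libraries where they do the work, as an engineer would, in place of code of your own. Each camera call takes 0.05 s, during which the arm holds its last target.

## Working session

There is one attempt and no reset: what is moved stays moved. The work goes in short steps, Python scripts to look and compute and a shell command to move; the robot and the scene stay as the last step left them, time stands still between calls to the robot, and variables do not carry over. Pictures are saved under pics/ and viewed, and the job is handed in when it is done.

```bash
ls; mkdir -p pics; python3 - <<'E'
from workcell import manip
import cv2
o=manip.get_obs();print(o, manip.pinch_z)
for n in("scene","top","wrist"):
    print(n,manip.calibration(n))
    cv2.imwrite(f"pics/{n}0.png",manip.camera(n))
E
```

```text
pics
{'clock': 0.0, 'joint_pos': array([ 1.16342377,  0.33291827, -0.06469629,  1.46096776,  0.02162305,
        1.34990242, -0.08850187]), 'joint_velocities': array([-1.13417496e-03, -5.44040315e-04, -1.43687404e-03, -7.60783633e-04,
       -5.06946306e-04, -5.26813983e-04, -2.60600247e-05]), 'tau': array([ 5.42722937e-04, -6.25466394e+01,  4.93270636e-02, -3.91605949e+01,
        1.61902659e-02,  1.01492781e-02,  6.07853352e-06]), 'position': array([ 0.23443156, -0.5789477 ,  0.23047434]), 'ee_rot': array([ 9.81548463e-01,  1.91212061e-01, -1.88901396e-04, -7.25571692e-04]), 'ft_force': array([ 0.1826007 ,  0.61513809, -0.56342482]), 'torque': array([-0.0365645 ,  0.00985174,  0.00424831]), 'grip_width': 0.9999247757466402} 0.0187
scene {'fx': 407.8167994791985, 'fy': 407.8167994791985, 'cx': 280.37563271431594, 'cy': 211.37855922186753, 'view': array([[ 0.6585229 , -0.75250742,  0.00895338, -0.35166436],
       [ 0.41447552,  0.37258843,  0.83029387, -0.25927689],
       [-0.62813823, -0.54305657,  0.55725392, -0.59426681],
       [ 0.        ,  0.        ,  0.        ,  1.       
[... 235 characters left out ...]
02685545e-03,  1.27219700e-01,
        -4.87225002e-01],
       [-1.27223048e-01, -1.15444283e-02,  9.91806948e-01,
        -1.02265144e+00],
       [ 0.00000000e+00,  0.00000000e+00,  0.00000000e+00,
         1.00000000e+00]])}
wrist {'fx': 355.99611371058637, 'fy': 355.99611371058637, 'cx': 283.8498777722413, 'cy': 207.64121505965548, 'tool_from_camera': array([[ 8.32372606e-04,  9.46055488e-01,  3.24003582e-01,
         8.33235747e-02],
       [ 9.99998637e-01, -1.24942422e-03,  1.07916450e-03,
        -7.24457699e-04],
       [ 1.42576742e-03,  3.24002242e-01, -9.46055238e-01,
        -1.43257113e-01],
       [ 0.00000000e+00,  0.00000000e+00,  0.00000000e+00,
         1.00000000e+00]])}
```

View pics/top0.png

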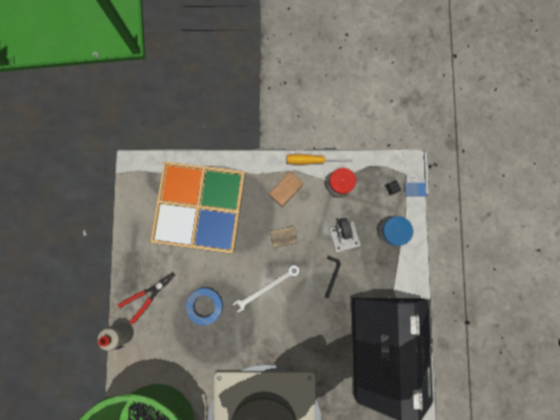

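View pics/scene0.png

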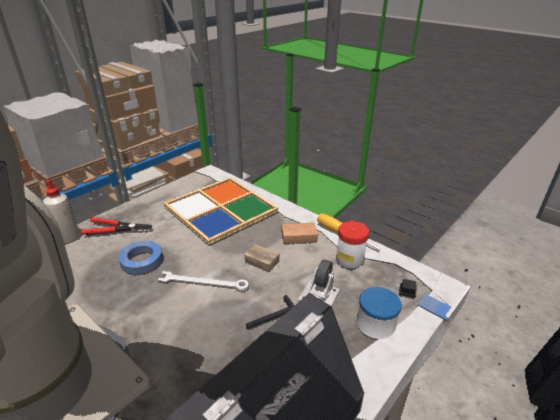

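View pics/wrist0.png

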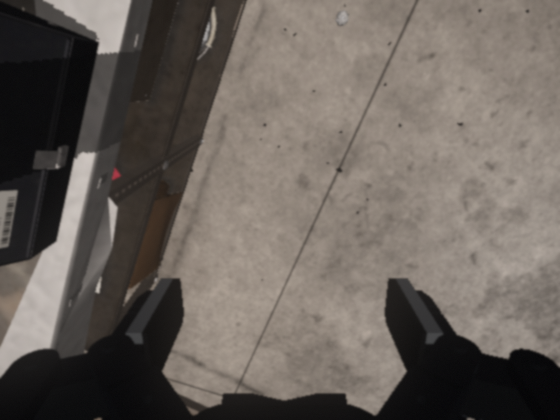

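```bash
cat > h.py <<'E'
import numpy as np,cv2
from workcell import manip
from scipy.spatial.transform import Rotation as R
def cam(n,obs=None):
    c=manip.calibration(n)
    if n!="wrist":
        V=c["view"]; 
    else:
        T=np.eye(4);T[:3,:3]=R.from_quat(obs["ee_rot"]).as_matrix();T[:3,3]=obs["position"]
        V=np.linalg.inv(T@c["tool_from_camera"])
    return c,V
def px2w(n,u,v,z,obs=None):
    c,V=cam(n,obs); W=np.linalg.inv(V)
    d=W[:3,:3]@np.array([(u-c["cx"])/c["fx"],-(v-c["cy"])/c["fy"],-1]); o=W[:3,3]
    return o+d*(z-o[2])/d[2]
def w2px(n,p,obs=None):
    c,V=cam(n,obs); q=V[:3,:3]@np.array(p)+V[:3,3]
    return c["cx"]+c["fx"]*q[0]/-q[2], c["cy"]-c["fy"]*q[1]/-q[2]
def crop(img,x0,y0,x1,y1,k,fn):
    cv2.imwrite(fn,cv2.resize(img[y0:y1,x0:x1],None,fx=k,fy=k,interpolation=cv2.INTER_CUBIC))
def yaw(obs): 
    m=R.from_quat(obs["ee_rot"]).as_matrix(); return m
E
python3 - <<'E'
import cv2
from h import *
i=cv2.imread("pics/top0.png")
crop(i,145,155,305,265,5,"pics/t1.png")
crop(i,260,155,420,265,5,"pics/t2.png")
print(np.linalg.inv(cam("scene")[1])[:3,3],np.linalg.inv(cam("top")[1])[:3,3])
E
```

```text
[-0.03423874 -0.49074697  0.54958211] [ 0.3531693  -0.03075893  1.07604371]
```

View pics/t1.png

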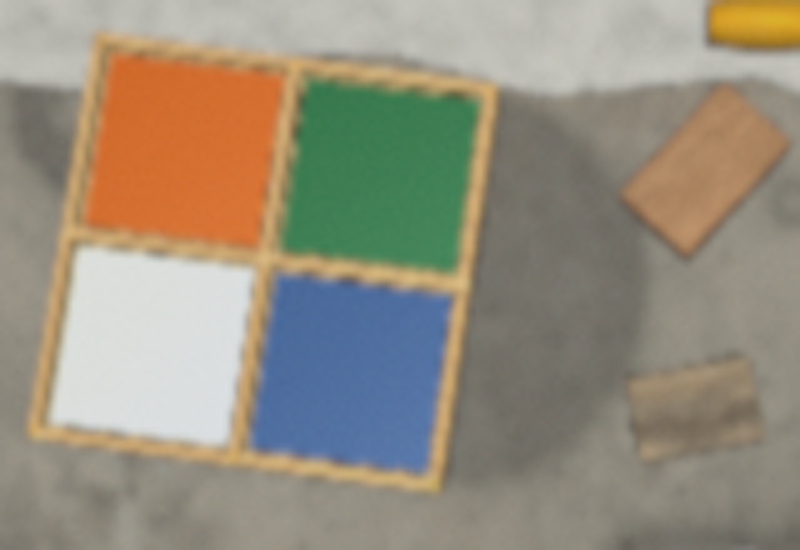

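View pics/t2.png

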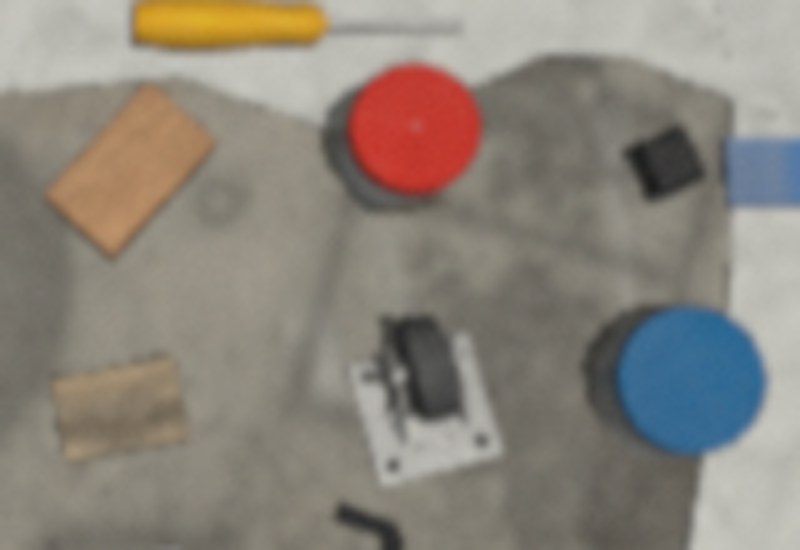

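```bash
python3 - <<'E'
from h import *
np.set_printoptions(precision=4,suppress=True)
def P(pts,off,z): return np.array([px2w("top",off[0]+u/5,off[1]+v/5,z) for u,v in pts])
a=(144.9,154.9);b=(259.9,154.9)
def quad(name,c):
    m=c.mean(0); e=[c[(i+1)%4]-c[i] for i in range(4)]
    print(name,m,[ (round(np.hypot(*x[:2]),4), round(float(np.degrees(np.arctan2(x[1],x[0]))),1)) for x in e])
quad("tray",P([(100,38),(495,85),(438,488),(32,435)],a,.014))
for n,p in dict(or_=[(110,52),(285,72),(258,246),(83,224)],gr=[(303,78),(481,98),(457,270),(280,250)],wh=[(76,246),(256,268),(230,445),(47,422)],bl=[(274,275),(455,295),(432,472),(250,450)]).items(): quad(n,P(p,a,.008))
quad("red",P([(148,83),(214,145),(112,257),(47,195)],b,.022))
quad("grey",P([(52,380),(170,355),(188,438),(68,460)],b,.020))
quad("plate",P([(350,370),(468,335),(503,455),(385,486)],b,.003))
print("jar",P([(415,129)],b,.078),"tin",P([(692,380)],b,.056),"cap",P([(674,160)],b,.019))
E
```

```text
tray [0.4955 0.1589 0.014 ] [(np.float64(0.1928), -97.0), (np.float64(0.1948), 172.6), (np.float64(0.1941), 82.6), (np.float64(0.1935), -7.8)]
or_ [0.5505 0.2009 0.008 ] [(np.float64(0.086), -96.7), (np.float64(0.0859), 172.5), (np.float64(0.0853), 82.7), (np.float64(0.0851), -7.1)]
gr [0.5379 0.1058 0.008 ] [(np.float64(0.087), -96.6), (np.float64(0.0845), 172.7), (np.float64(0.0857), 83.5), (np.float64(0.0847), -6.4)]
wh [0.4551 0.2136 0.008 ] [(np.float64(0.0876), -97.1), (np.float64(0.0854), 172.9), (np.float64(0.0882), 82.9), (np.float64(0.0853), -7.5)]
bl [0.4418 0.1175 0.008 ] [(np.float64(0.0875), -96.4), (np.float64(0.085), 173.2), (np.float64(0.0872), 83.1), (np.float64(0.0843), -6.6)]
red [ 0.537  -0.0505  0.022 ] [(np.float64(0.0434), -133.9), (np.float64(0.0724), 137.8), (np.float64(0.0428), 46.0), (np.float64(0.0724), -41.7)]
grey [ 0.424  -0.0451  0.02  ] [(np.float64(0.0567), -78.0), (np.float64(0.0399), -168.1), (np.float64(0.0571), 100.4), (np.float64(0.0383), 11.3)]
plate [ 0.4236 -0.1914  0.003 ] [(np.float64(0.059), -73.5), (np.float64(0.0592), -165.0), (np.float64(0.0581), 104.6), (np.float64(0.0573), 15.9)]
jar [[ 0.5457 -0.1775  0.078 ]] tin [[ 0.4342 -0.3037  0.056 ]] cap [[ 0.5419 -0.3087  0.019 ]]
```

```bash
cat >> h.py <<'E'
def go(x,y,z,th,obs=None):
    """print tool-axes shift and rotation vector from the current pose to TCP (x,y,z), tool x at th deg, pointing down"""
    obs=obs or manip.get_obs()
    m=R.from_quat(obs["ee_rot"]).as_matrix()
    d=m.T@(np.array([x,y,z])-obs["position"]); t=np.radians(th)
    M=np.array([[np.cos(t),np.sin(t),0],[np.sin(t),-np.cos(t),0],[0,0,-1]])
    r=R.from_matrix(m.T@M).as_rotvec()
    print("shift",d.round(4),"rot",r.round(4),"norm %.3f deg %.1f"%(np.linalg.norm(d),np.degrees(np.linalg.norm(r))),"th now %.2f"%np.degrees(np.arctan2(m[1,0],m[0,0])),"t",round(obs["clock"],2),"p",obs["position"].round(4),"grip",round(obs["grip_width"]*85.4,1),"F",obs["ft_force"].round(1))
E
python3 - <<'E'
from h import *
go(.542,-.309,.12,24)
E
```

```text
shift [ 0.3864 -0.1347  0.1108] rot [-0.0011  0.     -0.0341] norm 0.424 deg 2.0 th now 22.05 t 0.15 p [ 0.2345 -0.579   0.2307] grip 85.2 F [-0.2  0.4  0.4]
```

```bash
python3 -m handwheel '[[[0.06,-0.02,0,0,0,0,0.085],[0.12,-0.04,0,0,0,0,0.085],[0.175,-0.06,0.01,0,0,0,0.085],[0.23,-0.08,0.03,0,0,-0.034,0.085],[0.28,-0.1,0.055,0,0,-0.034,0.085],[0.33,-0.117,0.08,0,0,-0.034,0.085],[0.386,-0.135,0.11,0,0,-0.034,0.085],[0.386,-0.135,0.11,0,0,-0.034,0.085]]]' 60; python3 - <<'E'
from h import *
o=manip.get_obs(); i=manip.camera("wrist"); cv2.imwrite("pics/w1.png",i); go(.542,-.309,.12,24,o)
E
```

```text
clock: 1.15
position: [0.5438, -0.3035, 0.1184]
ee_rot: [0.977, 0.211, -0.001, -0.002]
ft_force: [0.6, -0.3, 0.4]
grip_width: 1.001
shift [-0.0039  0.0042 -0.0016] rot [-0.005   0.0003  0.0073] norm 0.006 deg 0.5 th now 24.42 t 1.15 p [ 0.5438 -0.3035  0.1184] grip 85.5 F [ 0.6 -0.3  0.4]
```

View pics/w1.png

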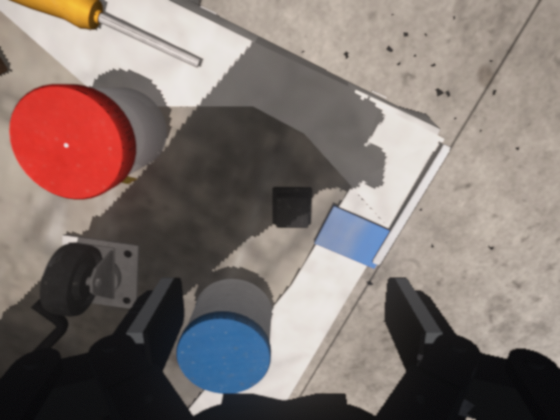

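```bash
python3 - <<'E'
from h import *
o=manip.get_obs(); i=manip.camera("wrist"); cv2.imwrite("pics/w2.png",i);crop(i,242,160,342,250,8,"pics/w2c.png")
print(o["joint_velocities"].round(4))
for u,v,z in((292.5,206,.01),(292,206,.0),(292,206,.019)): print(px2w("wrist",u,v,z,o))
print(px2w("wrist",75,143,.078,o),px2w("wrist",224,354,.056,o))
go(.542,-.309,.12,24,o)
E
```

```text
[ 0.0448 -0.0329  0.0446 -0.0092  0.0039  0.0128  0.0224]
[ 0.54302116 -0.31172394  0.01      ]
[ 0.5398661  -0.31295427  0.        ]
[ 0.54556692 -0.30996839  0.019     ]
[ 0.54817454 -0.18398479  0.078     ] [ 0.43505615 -0.30659198  0.056     ]
shift [-0.0018  0.0022 -0.0005] rot [-0.0029  0.0008  0.0043] norm 0.003 deg 0.3 th now 24.25 t 1.2 p [ 0.5427 -0.3062  0.1195] grip 85.4 F [-0.7  0.4 -0.5]
```

View pics/w2c.png

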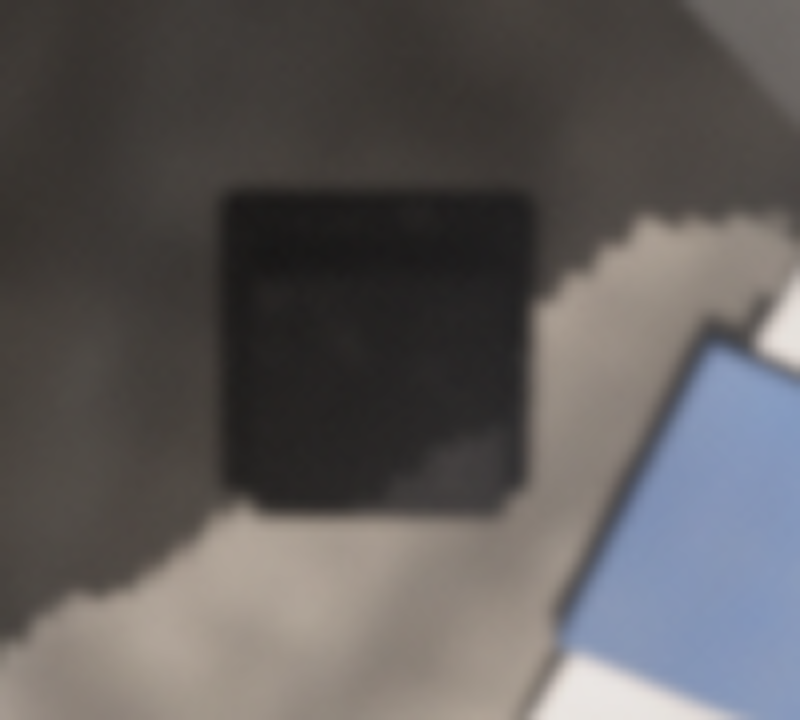

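```bash
python3 - <<'E'
from h import *
o=manip.get_obs()
for u,v,z in((289.2,183.8,.004),(290.4,224.4,.019),(290.4,194,.019)): print(px2w("wrist",u,v,z,o))
go(.5415,-.3105,.03,24.2,o)
E
```

```text
[ 0.55510097 -0.30573701  0.004     ]
[ 0.53085179 -0.31752499  0.019     ]
[ 0.55218522 -0.30781336  0.019     ]
shift [-0.001   0.0018  0.0906] rot [-0.0011  0.0009 -0.002 ] norm 0.091 deg 0.1 th now 24.09 t 1.25 p [ 0.5418 -0.3085  0.1206] grip 85.0 F [-0.1 -0.4  0.6]
```

```bash
python3 -m handwheel '[[[-0.0015,0.0026,0.05,0,0,0,0.06],[-0.0015,0.0026,0.09,0,0,0,0.05],[-0.0015,0.0026,0.11,0,0,0,0.05],[-0.0015,0.0026,0.118,0,0,0,0.05],[-0.0015,0.0026,0.118,0,0,0,0.05],[-0.0015,0.0026,0.118,0,0,0,0.02],[-0.0015,0.0026,0.118,0,0,0,0.02],[-0.0015,0.0026,0.118,0,0,0,0.02]]]' 30; python3 - <<'E'
from h import *
o=manip.get_obs(); i=manip.camera("wrist"); cv2.imwrite("pics/w3.png",i);go(.5375,.106,.15,83,o)
E
```

```text
clock: 2.25
position: [0.5424, -0.3129, 0.005]
ee_rot: [0.978, 0.208, 0.001, 0.001]
ft_force: [-1.2, 1.2, 6.5]
grip_width: 0.343
shift [ 0.166  -0.3844 -0.1456] rot [ 2.8000e-03 -2.0000e-04 -1.0299e+00] norm 0.443 deg 59.0 th now 23.99 t 2.25 p [ 0.5424 -0.3129  0.005 ] grip 29.3 F [-1.2  1.2  6.5]
```

View pics/w3.png

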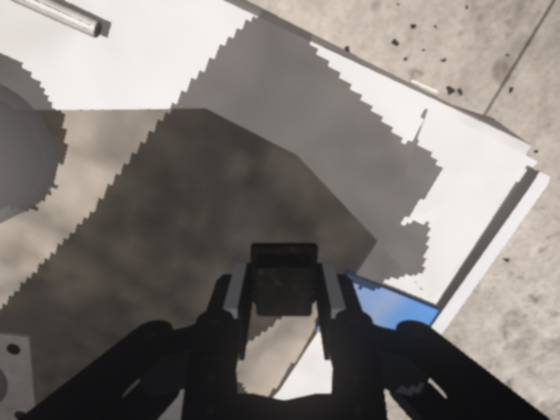

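```bash
python3 -m handwheel '[[[0,0,-0.06,0,0,0,0.02],[0,0,-0.12,0,0,0,0.02],[0.02,-0.05,-0.146,0,0,-0.17,0.02],[0.043,-0.1,-0.146,0,0,-0.34,0.02],[0.066,-0.153,-0.146,0,0,-0.52,0.02],[0.09,-0.208,-0.146,0,0,-0.69,0.02],[0.113,-0.262,-0.146,0,0,-0.86,0.02],[0.136,-0.315,-0.146,0,0,-1.03,0.02]]]'; python3 - <<'E'
from h import *
go(.5375,.106,.12,83)
E
```

```text
clock: 3.3
position: [0.5375, 0.0327, 0.1501]
ee_rot: [0.747, 0.665, 0.0, 0.001]
ft_force: [0.9, -0.5, -0.5]
grip_width: 0.343
shift [ 0.0729 -0.0085  0.0301] rot [0.0015 0.0005 0.0058] norm 0.079 deg 0.3 th now 83.33 t 3.3 p [0.5375 0.0327 0.1501] grip 29.3 F [ 0.9 -0.5 -0.5]
```

```bash
python3 -m handwheel '[[[0.04,-0.005,0.01,0,0,0,0.02],[0.073,-0.0085,0.03,0,0,0,0.02],[0.073,-0.0085,0.03,0,0,0,0.02],[0.073,-0.0085,0.03,0,0,0,0.02]]]'; python3 - <<'E'
from h import *
o=manip.get_obs(); i=manip.camera("wrist"); cv2.imwrite("pics/w4.png",i);go(.5375,.106,.12,83,o)
E
```

```text
clock: 3.8
position: [0.5383, 0.1035, 0.1198]
ee_rot: [0.749, 0.663, 0.0, 0.0]
ft_force: [0.1, -0.7, -0.3]
grip_width: 0.341
shift [ 0.0024 -0.0011 -0.0002] rot [ 0.0007  0.0006 -0.0003] norm 0.003 deg 0.1 th now 82.98 t 3.8 p [0.5383 0.1035 0.1198] grip 29.1 F [ 0.1 -0.7 -0.3]
```

View pics/w4.png

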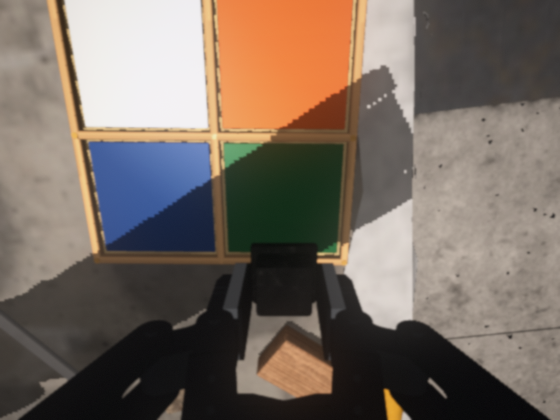

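```bash
python3 - <<'E'
from h import *
o=manip.get_obs()
def q(n,pts):
    c=np.array([px2w("wrist",u,v,.008,o) for u,v in pts]); print(n,c.mean(0), [np.hypot(*(c[i]-c[i-1])[:2]).round(4) for i in range(4)])
q("green",[(225,143),(342,145),(340,252),(228,252)])
q("blue",[(91,142),(210,143),(214,252),(105,252)])
q("orange",[(216,-1),(356,-1),(347,130),(221,130)])
for k in ("top","wrist"): print(w2px(k,(.5375,.106,.008),o))
E
```

```text
green [0.5382638 0.1055287 0.008    ] [np.float64(0.0858), np.float64(0.0835), np.float64(0.0844), np.float64(0.0886)]
blue [0.44240779 0.11788543 0.008     ] [np.float64(0.0866), np.float64(0.0847), np.float64(0.0858), np.float64(0.0862)]
orange [0.55041498 0.19775439 0.008     ] [np.float64(0.0813), np.float64(0.0883), np.float64(0.0813), np.float64(0.0888)]
(np.float64(220.8655011956733), np.float64(189.76381005302005))
(np.float64(282.70489541930635), np.float64(200.29881436842345))
```

```bash
python3 -m handwheel '[[[0.002,0,0.05,0,0,0,0.02],[0.002,0,0.09,0,0,0,0.02],[0.002,0,0.104,0,0,0,0.02],[0.002,0,0.1065,0,0,0,0.02],[0.002,0,0.1065,0,0,0,0.02]]]';python3 -m handwheel '[[[0,0,0,0,0,0,0.05],[0,0,0,0,0,0,0.05],[0,0,0,0,0,0,0.05],[0,0,-0.02,0,0,0,0.055],[0,0,-0.07,0,0,0,0.085],[0,0,-0.12,0,0,0,0.085],[0,0,-0.14,0,0,0,0.085],[0,0,-0.14,0,0,0,0.085]]]'; python3 - <<'E'
from h import *
o=manip.get_obs(); i=manip.camera("wrist"); cv2.imwrite("pics/w5.png",i);go(.424,-.045,.13,101,o)
E
```

```text
clock: 4.47
position: [0.5393, 0.1062, 0.0142]
ee_rot: [0.749, 0.662, 0.001, 0.001]
ft_force: [-0.7, 0.0, -0.1]
grip_width: 0.342
clock: 5.48
position: [0.5394, 0.1067, 0.1557]
ee_rot: [0.749, 0.663, 0.002, 0.001]
ft_force: [-0.3, -0.5, -0.1]
grip_width: 0.996
shift [-0.1646 -0.0962  0.0251] rot [ 4.400e-03 -1.000e-04 -3.138e-01] norm 0.192 deg 18.0 th now 83.02 t 5.47 p [0.5394 0.1067 0.1557] grip 85.0 F [-0.3 -0.5 -0.1]
```

View pics/w5.png

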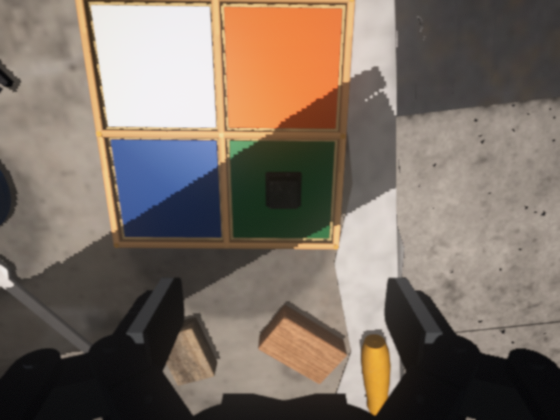

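```bash
python3 - <<'E'
from h import *
o=manip.get_obs()
def q(n,pts):
    c=np.array([px2w("wrist",u,v,.008,o) for u,v in pts]); print(n,c.mean(0))
q("white",[(91,7),(211,5),(217,129),(106,129)])
q("orange",[(224,7),(342,8),(338,129),(228,129)])
q("cap",[(283,190)])
E
python3 -m handwheel '[[[-0.05,-0.03,0,0,0,-0.1,0.085],[-0.1,-0.06,0.01,0,0,-0.2,0.085],[-0.15,-0.088,0.02,0,0,-0.31,0.085],[-0.165,-0.096,0.025,0,0,-0.31,0.085],[-0.165,-0.096,0.025,0,0,-0.31,0.085]]]'; python3 - <<'E'
from h import *
o=manip.get_obs(); i=manip.camera("wrist"); cv2.imwrite("pics/w6.png",i);go(.424,-.045,.13,101,o)
E
```

```text
white [0.45376487 0.21265632 0.008     ]
orange [0.54897464 0.20059786 0.008     ]
cap [0.53758886 0.1077101  0.008     ]
clock: 6.15
position: [0.4217, -0.0468, 0.127]
ee_rot: [0.639, 0.769, -0.001, -0.001]
ft_force: [0.2, 0.4, -0.1]
grip_width: 0.997
shift [ 0.0013  0.0026 -0.003 ] rot [-0.0018 -0.0001 -0.0067] norm 0.004 deg 0.4 th now 100.62 t 6.15 p [ 0.4217 -0.0468  0.127 ] grip 85.1 F [ 0.2  0.4 -0.1]
```

View pics/w6.png

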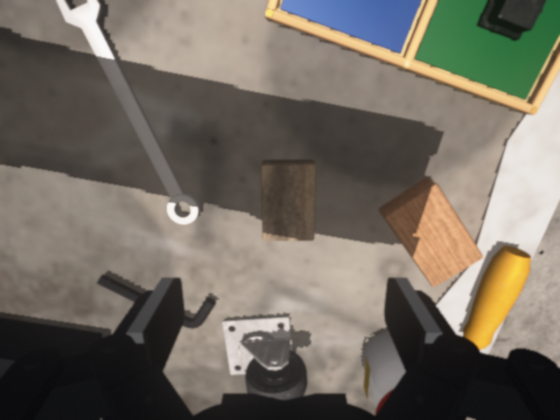

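```bash
python3 - <<'E'
from h import *
o=manip.get_obs()
for uv in((262,161),(314,161),(315,238),(264,238),(288.8,200)): print(px2w("wrist",*uv,.02,o))
go(.424,-.045,.002,101,o)
E
```

```text
[ 0.40062157 -0.01534692  0.02      ]
[ 0.43700657 -0.00841732  0.02      ]
[ 0.45050749 -0.06658167  0.02      ]
[ 0.41211896 -0.07390359  0.02      ]
[ 0.42494731 -0.0403694   0.02      ]
shift [0.0003 0.0015 0.1255] rot [-0.0007 -0.0003 -0.0048] norm 0.125 deg 0.3 th now 100.72 t 6.2 p [ 0.4226 -0.0456  0.1275] grip 85.0 F [ 0.5  0.6 -0.2]
```

```bash
python3 -m handwheel '[[[0.0027,0.002,0.05,0,0,0,0.06],[0.0027,0.002,0.09,0,0,0,0.06],[0.0027,0.002,0.115,0,0,0,0.06],[0.0027,0.002,0.1245,0,0,0,0.06],[0.0027,0.002,0.1245,0,0,0,0.06],[0.0027,0.002,0.1245,0,0,0,0.03],[0.0027,0.002,0.1245,0,0,0,0.03],[0.0027,0.002,0.1245,0,0,0,0.03]]]' 40; python3 - <<'E'
from h import *
go(.4543,.213,.13,83)
E
```

```text
clock: 7.2
position: [0.4255, -0.0427, 0.0045]
ee_rot: [0.638, 0.77, 0.001, 0.001]
ft_force: [-0.7, 1.4, 6.5]
grip_width: 0.454
shift [ 0.2457  0.0764 -0.1256] rot [0.0023 0.0006 0.3102] norm 0.286 deg 17.8 th now 100.77 t 7.2 p [ 0.4255 -0.0427  0.0045] grip 38.8 F [-0.7  1.4  6.5]
```

```bash
python3 -m handwheel '[[[0,0,-0.06,0,0,0,0.03],[0.03,0.01,-0.11,0,0,0,0.03],[0.08,0.025,-0.126,0,0,0.08,0.03],[0.13,0.04,-0.126,0,0,0.16,0.03],[0.18,0.056,-0.126,0,0,0.24,0.03],[0.23,0.0715,-0.126,0,0,0.31,0.03],[0.246,0.0764,-0.126,0,0,0.31,0.03],[0.246,0.0764,-0.126,0,0,0.31,0.03]]]'; python3 - <<'E'
from h import *
o=manip.get_obs(); i=manip.camera("wrist"); cv2.imwrite("pics/w7.png",i);go(.4543,.213,.013,83,o)
E
```

```text
clock: 8.2
position: [0.4532, 0.2144, 0.1296]
ee_rot: [0.748, 0.664, 0.0, -0.0]
ft_force: [0.7, -0.9, -0.4]
grip_width: 0.46
shift [-0.0013  0.0013  0.1166] rot [ 0.0002 -0.0006  0.0027] norm 0.117 deg 0.2 th now 83.16 t 8.2 p [0.4532 0.2144 0.1296] grip 39.3 F [ 0.7 -0.9 -0.4]
```

View pics/w7.png

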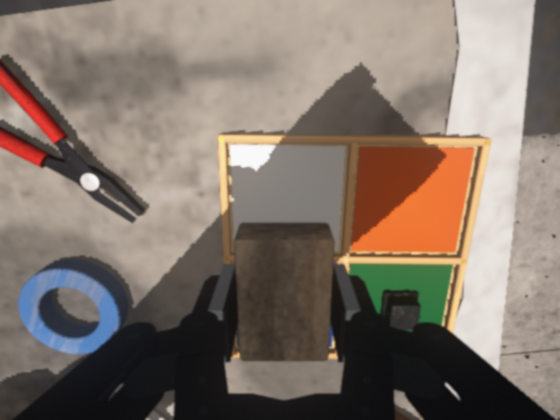

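```bash
python3 -m handwheel '[[[-0.001,0.001,0.05,0,0,0,0.03],[-0.001,0.001,0.095,0,0,0,0.03],[-0.001,0.001,0.114,0,0,0,0.03],[-0.001,0.001,0.1165,0,0,0,0.03],[-0.001,0.001,0.1165,0,0,0,0.03]]]';python3 -m handwheel '[[[0,0,0,0,0,0,0.055],[0,0,0,0,0,0,0.055],[0,0,0,0,0,0,0.055],[0,0,-0.02,0,0,0,0.055],[0,0,-0.07,0,0,0,0.085],[0,0,-0.12,0,0,0,0.085],[0,0,-0.14,0,0,0,0.085],[0,0,-0.14,0,0,0,0.085]]]'; python3 - <<'E'
from h import *
o=manip.get_obs(); i=manip.camera("wrist"); cv2.imwrite("pics/w8.png",i);
for uv,z in(((282,163),.028),):print(px2w("wrist",*uv,z,o))
go(.4294,-.190,.15,105.5,o)
E
```

```text
clock: 8.88
position: [0.4551, 0.212, 0.014]
ee_rot: [0.749, 0.662, 0.001, 0.0]
ft_force: [0.2, -0.5, -0.4]
grip_width: 0.455
clock: 9.88
position: [0.4552, 0.2126, 0.1553]
ee_rot: [0.749, 0.663, 0.002, 0.001]
ft_force: [0.4, 0.2, 0.2]
grip_width: 1.0
[0.45704085 0.24087405 0.028     ]
shift [-0.4028  0.0233  0.0049] rot [ 4.000e-03 -3.000e-04 -3.924e-01] norm 0.404 deg 22.5 th now 83.02 t 9.88 p [0.4552 0.2126 0.1553] grip 85.4 F [0.4 0.2 0.2]
```

View pics/w8.png

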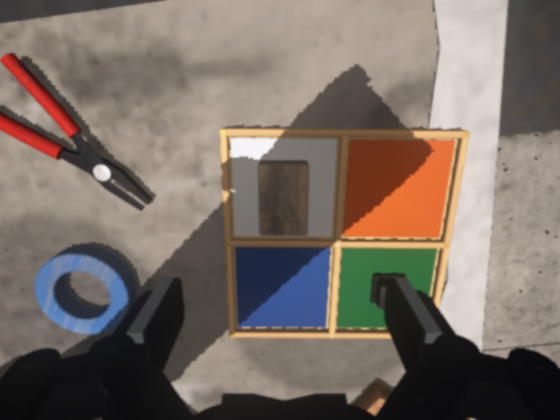

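```bash
python3 - <<'E'
from h import *
o=manip.get_obs()
i=cv2.imread("pics/w8.png");crop(i,215,125,355,250,5,"pics/w8c.png")
for uv,z in(((284,161),.028),((284,235),.028),((284,138),.008),((284,239.5),.008)):print(px2w("wrist",*uv,z,o))
E
```

```text
[0.45789784 0.24197282 0.028     ]
[0.45049241 0.18107839 0.028     ]
[0.45969769 0.25654771 0.008     ]
[0.44896271 0.16827469 0.008     ]
```

View pics/w8c.png

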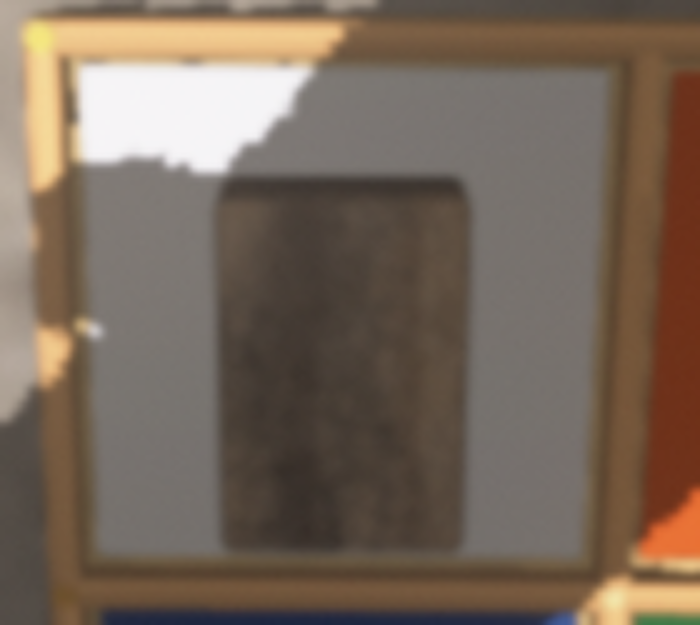

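```bash
python3 -m handwheel '[[[-0.055,0.003,0,0,0,0.17,0.085],[-0.11,0.006,0,0,0,0.34,0.085],[-0.165,0.01,0,0,0,0.51,0.085],[-0.22,0.013,0,0,0,0.68,0.085],[-0.275,0.016,0,0,0,0.85,0.085],[-0.33,0.019,0,0,0,1.02,0.085],[-0.385,0.022,0.003,0,0,1.178,0.085],[-0.403,0.0233,0.005,0,0,1.178,0.085]]]';  python3 -m handwheel '[[[0,0,0,0,0,0,0.085],[0,0,0,0,0,0,0.085]]]'; python3 - <<'E'
from h import *
o=manip.get_obs(); i=manip.camera("wrist"); cv2.imwrite("pics/w9.png",i);
go(.4294,-.190,.15,15.5,o)
E
```

```text
clock: 10.92
position: [0.4268, -0.1937, 0.1465]
ee_rot: [0.991, 0.132, -0.001, -0.0]
ft_force: [-0.7, 0.9, -0.4]
grip_width: 0.993
clock: 11.18
position: [0.4286, -0.1889, 0.1475]
ee_rot: [0.991, 0.137, -0.0, -0.0]
ft_force: [0.2, -0.3, -0.3]
grip_width: 0.996
shift [ 0.0005  0.0013 -0.0025] rot [-0.0009  0.0003  0.0035] norm 0.003 deg 0.2 th now 15.70 t 11.18 p [ 0.4286 -0.1889  0.1475] grip 85.1 F [ 0.2 -0.3 -0.3]
```

View pics/w9.png

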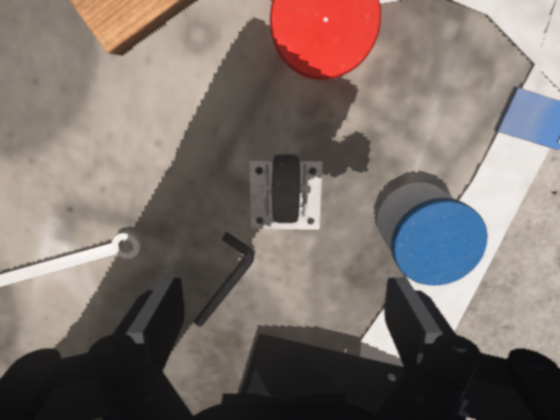

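```bash
python3 - <<'E'
from h import *
o=manip.get_obs();i=cv2.imread("pics/w9.png");crop(i,235,145,335,245,6,"pics/w9c.png")
c=np.array([px2w("wrist",u,v,.003,o) for u,v in((249,162),(322,161),(320,230),(250,229))]);print(c.round(4).tolist(),c.mean(0))
for z in(.05,.1,.15):print(px2w("wrist",310,337,z,o))
print(px2w("wrist",326,20,.078,o),px2w("wrist",440,242,.056,o))
go(.4294,-.190,.015,15.5,o)
E
```

```text
[[0.4439, -0.1539, 0.003], [0.4609, -0.2111, 0.003], [0.4023, -0.2281, 0.003], [0.3866, -0.169, 0.003]] [ 0.42340727 -0.19050762  0.003     ]
[ 0.32738067 -0.23867117  0.05      ]
[ 0.36500363 -0.22354545  0.1       ]
[ 0.40262658 -0.20841973  0.15      ]
[ 0.54673163 -0.1780946   0.078     ] [ 0.43652216 -0.30265817  0.056     ]
shift [0.0004 0.0013 0.1327] rot [-0.0004  0.      0.0036] norm 0.133 deg 0.2 th now 15.71 t 11.22 p [ 0.4287 -0.1889  0.1477] grip 84.8 F [ 0.9 -0.1  0.2]
```

View pics/w9c.png

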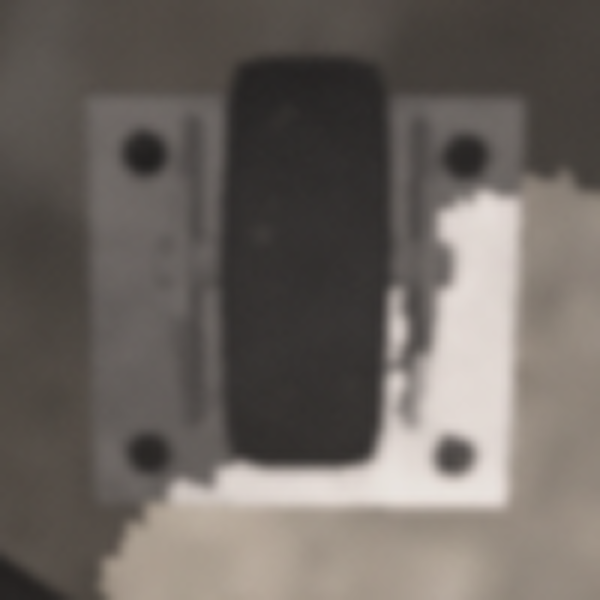

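```bash
python3 - <<'E'
from h import *
i=cv2.imread("pics/top0.png");crop(i,330,250,450,420,4,"pics/tb.png")
for z in(.05,.1,.15,.2):print(px2w("top",375,297,z), px2w("top",352,298,z))
E
```

```text
[ 0.2866097  -0.24818693  0.05      ] [ 0.28434774 -0.19680801  0.05      ]
[ 0.2898532  -0.23759148  0.1       ] [ 0.28770147 -0.18871629  0.1       ]
[ 0.29309671 -0.22699602  0.15      ] [ 0.2910552  -0.18062458  0.15      ]
[ 0.29634022 -0.21640057  0.2       ] [ 0.29440894 -0.17253286  0.2       ]
```

View pics/tb.png

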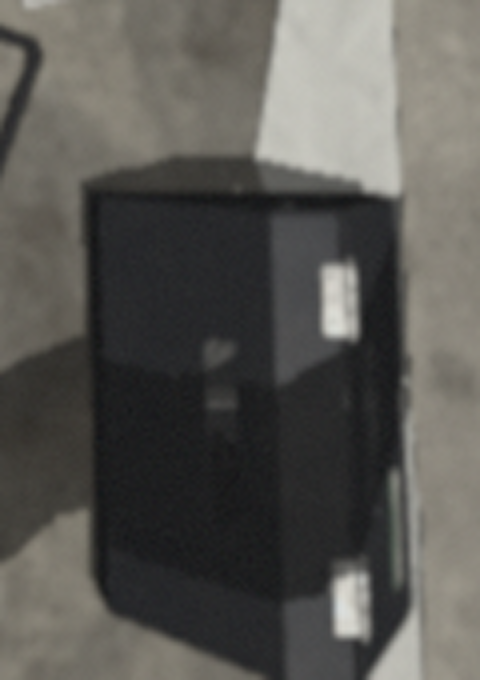

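```bash
python3 -m handwheel '[[[-0.0035,0.0005,0.05,0,0,0.003,0.06],[-0.0035,0.0005,0.09,0,0,0.003,0.055],[-0.0035,0.0005,0.12,0,0,0.003,0.055],[-0.0035,0.0005,0.1335,0,0,0.003,0.055],[-0.0035,0.0005,0.1335,0,0,0.003,0.055],[-0.0035,0.0005,0.1335,0,0,0.003,0.02],[-0.0035,0.0005,0.1335,0,0,0.003,0.02],[-0.0035,0.0005,0.1335,0,0,0.003,0.02]]]' 70; python3 - <<'E'
from h import *
o=manip.get_obs(); i=manip.camera("wrist"); cv2.imwrite("pics/w10.png",i);
go(.5492,.197,.16,83,o)
E
```

```text
clock: 12.22
position: [0.4262, -0.1925, 0.0158]
ee_rot: [0.991, 0.134, 0.001, 0.001]
ft_force: [-2.1, 1.3, 5.6]
grip_width: 0.354
shift [ 0.2219 -0.3428 -0.1443] rot [ 2.6000e-03 -6.0000e-04 -1.1808e+00] norm 0.433 deg 67.7 th now 15.35 t 12.22 p [ 0.4262 -0.1925  0.0158] grip 30.2 F [-2.1  1.3  5.6]
```

View pics/w10.png

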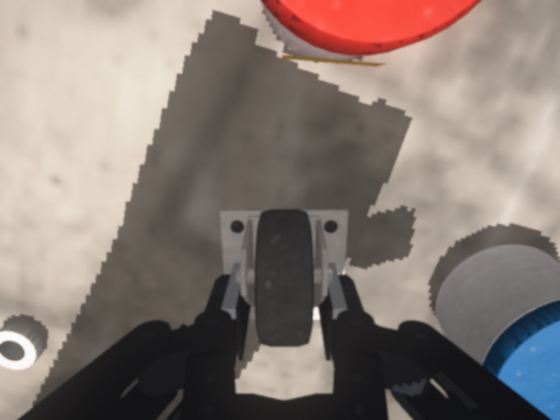

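```bash
python3 -m handwheel '[[[0,0,-0.05,0,0,0,0.02],[0,0,-0.1,0,0,0,0.02],[0.02,-0.035,-0.135,0,0,-0.16,0.02],[0.047,-0.073,-0.144,0,0,-0.33,0.02],[0.075,-0.116,-0.144,0,0,-0.5,0.02],[0.103,-0.159,-0.144,0,0,-0.67,0.02],[0.131,-0.202,-0.144,0,0,-0.84,0.02],[0.159,-0.245,-0.144,0,0,-1.01,0.02]]]'; python3 - <<'E'
from h import *
go(.549,.197,.15,83)
E
```

```text
clock: 13.28
position: [0.5141, 0.0875, 0.1592]
ee_rot: [0.801, 0.598, 0.0, 0.001]
ft_force: [1.2, 0.0, -2.9]
grip_width: 0.355
shift [0.1149 0.0024 0.0091] rot [ 0.0016  0.0005 -0.1657] norm 0.115 deg 9.5 th now 73.50 t 13.28 p [0.5141 0.0875 0.1592] grip 30.3 F [ 1.2  0.  -2.9]
```

```bash
python3 -m handwheel '[[[0.05,0.001,0,0,0,-0.166,0.02],[0.09,0.002,0,0,0,-0.166,0.02],[0.115,0.0024,0.009,0,0,-0.166,0.02],[0.115,0.0024,0.009,0,0,-0.166,0.02],[0.115,0.0024,0.009,0,0,-0.166,0.02]]]'; python3 - <<'E'
from h import *
o=manip.get_obs(); i=manip.camera("wrist"); cv2.imwrite("pics/w11.png",i);
go(.549,.197,.0245,83,o)
E
```

```text
clock: 13.9
position: [0.5492, 0.1946, 0.1497]
ee_rot: [0.751, 0.661, -0.0, 0.0]
ft_force: [0.1, -0.5, -2.0]
grip_width: 0.354
shift [ 0.0025 -0.0006  0.1252] rot [ 0.0004  0.0008 -0.0055] norm 0.125 deg 0.3 th now 82.68 t 13.9 p [0.5492 0.1946 0.1497] grip 30.2 F [ 0.1 -0.5 -2. ]
```

View pics/w11.png

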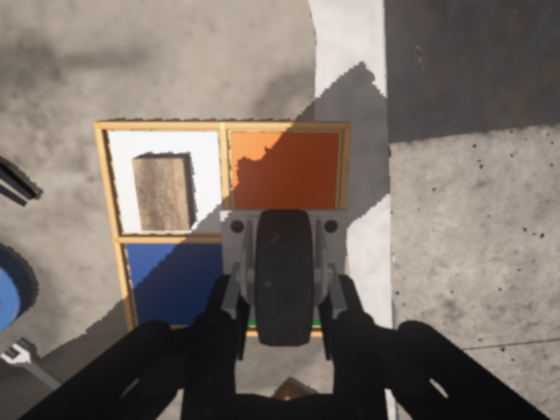

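```bash
python3 -m handwheel '[[[0.0015,0,0.04,0,0,-0.003,0.02],[0.0015,0,0.08,0,0,-0.003,0.02],[0.0015,0,0.11,0,0,-0.003,0.02],[0.0015,0,0.122,0,0,-0.003,0.02],[0.0015,0,0.1255,0,0,-0.003,0.02],[0.0015,0,0.1255,0,0,-0.003,0.02]]]'; python3 - <<'E'
from h import *
go(.549,.197,.0245,83)
E
```

```text
clock: 14.7
position: [0.5501, 0.1971, 0.0249]
ee_rot: [0.75, 0.662, 0.001, 0.0]
ft_force: [-0.0, 0.8, -1.6]
grip_width: 0.355
shift [-0.0002 -0.0011  0.0004] rot [ 0.0015 -0.0005 -0.0022] norm 0.001 deg 0.2 th now 82.87 t 14.7 p [0.5501 0.1971 0.0249] grip 30.3 F [-0.   0.8 -1.6]
```

```bash
python3 -m handwheel '[[[0,0,0.0012,0,0,0,0.02],[0,0,0.0012,0,0,0,0.02],[0,0,0.0012,0,0,0,0.05],[0,0,0.0012,0,0,0,0.05],[0,0,0.0012,0,0,0,0.05],[0,0,-0.03,0,0,0,0.05],[0,0,-0.08,0,0,0,0.06],[0,0,-0.13,0,0,0,0.085]]]'; python3 - <<'E'
from h import *
o=manip.get_obs(); i=manip.camera("wrist"); cv2.imwrite("pics/w12.png",i);
go(.5462,-.178,.17,90,o)
E
```

```text
clock: 15.7
position: [0.549, 0.197, 0.1551]
ee_rot: [0.749, 0.662, -0.0, -0.0]
ft_force: [1.4, -0.8, 0.0]
grip_width: 0.889
shift [-0.3725  0.0434 -0.0149] rot [-5.000e-04  1.000e-04 -1.237e-01] norm 0.375 deg 7.1 th now 82.91 t 15.7 p [0.549  0.197  0.1551] grip 75.9 F [ 1.4 -0.8  0. ]
```

View pics/w12.png

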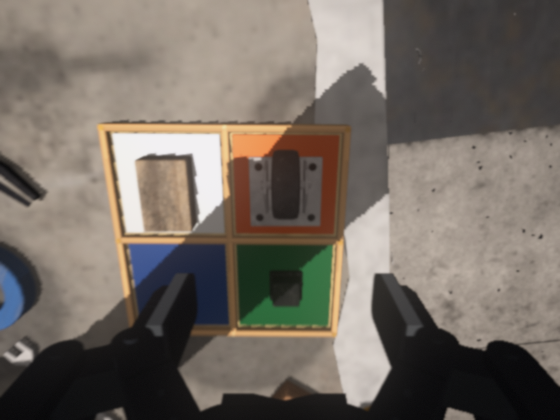

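```bash
python3 -m handwheel '[[[-0.055,0.006,-0.015,0,0,0,0.085],[-0.11,0.012,-0.015,0,0,0,0.085],[-0.165,0.019,-0.015,0,0,0,0.085],[-0.22,0.025,-0.015,0,0,0,0.085],[-0.275,0.032,-0.015,0,0,0,0.085],[-0.33,0.038,-0.015,0,0,0,0.085],[-0.3725,0.0434,-0.015,0,0,0,0.085],[-0.3725,0.0434,-0.015,0,0,0,0.085]]]'; python3 -m handwheel '[[[0,0,0,0,0,0,0.085],[0,0,0,0,0,0,0.085]]]';  python3 - <<'E'
from h import *
o=manip.get_obs(); i=manip.camera("wrist"); cv2.imwrite("pics/w13.png",i);
h=cv2.cvtColor(i,cv2.COLOR_BGR2HSV);m=((h[...,1]>170)&(h[...,2]>110)&((h[...,0]<5)|(h[...,0]>173))).astype('uint8')
n,l,s,c=cv2.connectedComponentsWithStats(m);k=1+s[1:,4].argmax();print(s[k],c[k]);print(px2w("wrist",*c[k],.078,o))
go(.5462,-.178,.045,83,o)
E
```

```text
clock: 16.75
position: [0.5455, -0.1823, 0.1681]
ee_rot: [0.752, 0.66, -0.001, 0.0]
ft_force: [0.0, -0.7, -0.3]
grip_width: 0.995
clock: 17.0
position: [0.5466, -0.1764, 0.1689]
ee_rot: [0.749, 0.663, 0.0, -0.0]
ft_force: [0.0, 0.6, 0.4]
grip_width: 0.996
[261 240  50  12 408] [285.13235294 245.45833333]
[ 0.54395922 -0.20078825  0.078     ]
shift [-0.0017 -0.0002  0.1239] rot [ 0.0002 -0.0003  0.0005] norm 0.124 deg 0.0 th now 83.03 t 17.0 p [ 0.5466 -0.1764  0.1689] grip 85.1 F [0.  0.6 0.4]
```

View pics/w13.png

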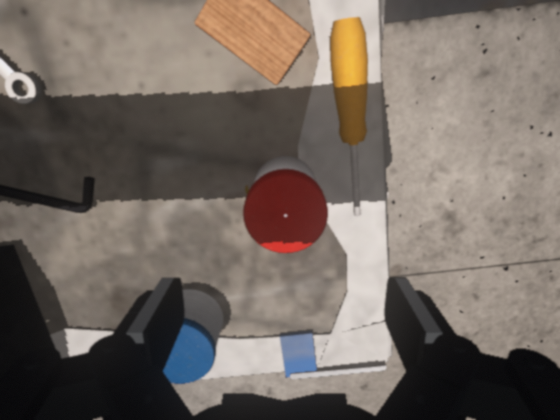

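```bash
python3 - <<'E'
from h import *
o=manip.get_obs()
for u,v in((285.5,215),(285.5,211)):
  print(px2w("wrist",u,v,.078,o))
go(.5462,-.178,.045,83,o)
E
```

```text
[ 0.54696224 -0.17777908  0.078     ]
[ 0.54731571 -0.17483331  0.078     ]
shift [-0.0016 -0.0002  0.1239] rot [ 0.0001 -0.0001  0.0004] norm 0.124 deg 0.0 th now 83.02 t 17.05 p [ 0.5466 -0.1765  0.1689] grip 85.5 F [-0.4 -1.1  0.1]
```

```bash
python3 -m handwheel '[[[-0.0007,0,0.04,0,0,0,0.085],[-0.0007,0,0.08,0,0,0,0.085],[-0.0007,0,0.11,0,0,0,0.085],[-0.0007,0,0.123,0,0,0,0.085],[-0.0007,0,0.123,0,0,0,0.085],[-0.0007,0,0.123,0,0,0,0.05],[-0.0007,0,0.123,0,0,0,0.05],[-0.0007,0,0.123,0,0,0,0.05]]]' 60; python3 - <<'E'
from h import *
o=manip.get_obs(); i=manip.camera("wrist"); cv2.imwrite("pics/w14.png",i);
go(.442,.1177,.19,83,o)
E
```

```text
clock: 18.05
position: [0.5473, -0.1789, 0.0476]
ee_rot: [0.75, 0.662, 0.001, 0.001]
ft_force: [-0.3, 1.0, 5.6]
grip_width: 0.687
shift [ 0.2812 -0.1409 -0.143 ] rot [ 0.0025  0.0008 -0.0019] norm 0.345 deg 0.2 th now 82.89 t 18.05 p [ 0.5473 -0.1789  0.0476] grip 58.7 F [-0.3  1.   5.6]
```

View pics/w14.png

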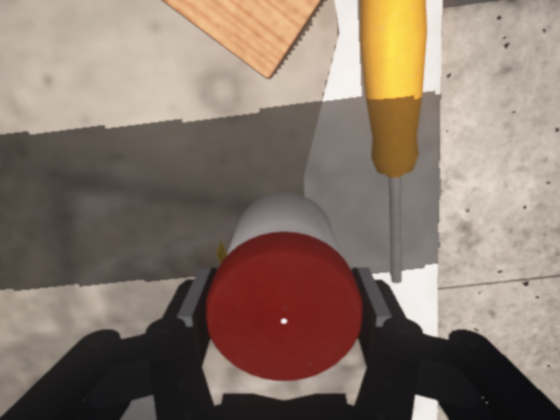

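```bash
python3 - <<'E'
from h import *
print(px2w("wrist",284,320,.078,manip.get_obs()))
E
python3 -m handwheel '[[[0,0,-0.05,0,0,0,0.05],[0,0,-0.1,0,0,0,0.05],[0.04,-0.02,-0.14,0,0,0,0.05],[0.09,-0.045,-0.143,0,0,0,0.05],[0.14,-0.07,-0.143,0,0,0,0.05],[0.19,-0.095,-0.143,0,0,0,0.05],[0.24,-0.12,-0.143,0,0,0,0.05],[0.281,-0.141,-0.143,0,0,0,0.05]]]'
python3 -m handwheel '[[[0,0,0,0,0,0,0.05],[0,0,0,0,0,0,0.05]]]'
python3 - <<'E'
from h import *
o=manip.get_obs(); i=manip.camera("wrist"); cv2.imwrite("pics/w15.png",i);
go(.442,.1177,.056,83,o)
E
```

```text
[ 0.5469092  -0.17781838  0.078     ]
clock: 19.1
position: [0.4403, 0.1197, 0.1896]
ee_rot: [0.749, 0.662, 0.0, 0.001]
ft_force: [0.6, -0.0, -1.4]
grip_width: 0.683
clock: 19.35
position: [0.4414, 0.117, 0.1892]
ee_rot: [0.75, 0.662, 0.0, 0.001]
ft_force: [-0.3, 0.6, -1.6]
grip_width: 0.684
shift [0.0009 0.0004 0.1332] rot [ 0.001   0.0007 -0.002 ] norm 0.133 deg 0.1 th now 82.89 t 19.35 p [0.4414 0.117  0.1892] grip 58.4 F [-0.3  0.6 -1.6]
```

View pics/w15.png

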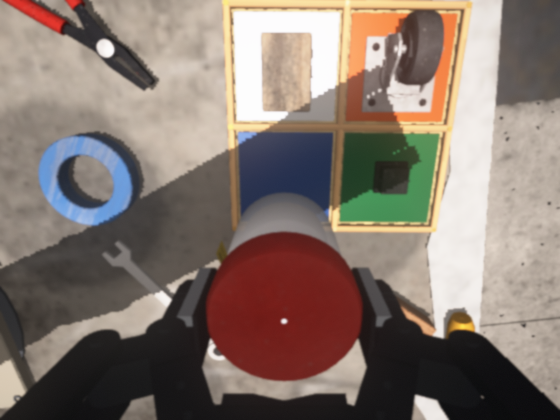

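```bash
python3 -m handwheel '[[[0,0,0.04,0,0,0,0.05],[0,0,0.08,0,0,0,0.05],[0,0,0.11,0,0,0,0.05],[0,0,0.128,0,0,0,0.05],[0,0,0.133,0,0,0,0.05],[0,0,0.1345,0,0,0,0.05],[0,0,0.1345,0,0,0,0.05]]]'
python3 - <<'E'
from h import *
go(.442,.1177,.056,83)
E
```

```text
clock: 20.27
position: [0.4418, 0.1174, 0.0556]
ee_rot: [0.75, 0.662, 0.0, 0.001]
ft_force: [-1.9, -1.1, 3.9]
grip_width: 0.684
shift [ 0.0003  0.0002 -0.0004] rot [ 0.001   0.0005 -0.0024] norm 0.001 deg 0.2 th now 82.86 t 20.27 p [0.4418 0.1174 0.0556] grip 58.4 F [-1.9 -1.1  3.9]
```

Contact with the mat; release and rise, then back off for a clear top view.

```bash
python3 -m handwheel '[[[0,0,0,0,0,0,0.08],[0,0,0,0,0,0,0.083],[0,0,0,0,0,0,0.083],[0,0,-0.03,0,0,0,0.083],[0,0,-0.08,0,0,0,0.083],[0,0,-0.13,0,0,0,0.083],[-0.05,0,-0.13,0,0,0,0.083],[-0.1,0,-0.13,0,0,0,0.083]]]'
python3 -m handwheel '[[[-0.06,0,0,0,0,0,0.083],[-0.12,0,0,0,0,0,0.083],[-0.18,0,0,0,0,0,0.083],[-0.18,0,0,0,0,0,0.083],[-0.18,0,0,0,0,0,0.083],[-0.18,0,0,0,0,0,0.083]]]'
python3 - <<'E'
from h import *
i=manip.camera("top");cv2.imwrite("pics/top1.png",i);crop(i,145,155,305,265,5,"pics/t3.png")
i=manip.camera("scene");cv2.imwrite("pics/s1.png",i)
print(manip.get_obs()["position"])
E
```

```text
clock: 21.28
position: [0.4289, 0.0174, 0.1851]
ee_rot: [0.749, 0.662, 0.001, 0.001]
ft_force: [0.6, -0.4, -0.9]
grip_width: 0.971
clock: 22.02
position: [0.4068, -0.159, 0.1844]
ee_rot: [0.749, 0.663, 0.0, 0.0]
ft_force: [0.8, 0.1, 0.1]
grip_width: 0.973
[ 0.40677018 -0.15925775  0.18440361]
```

View pics/top1.png

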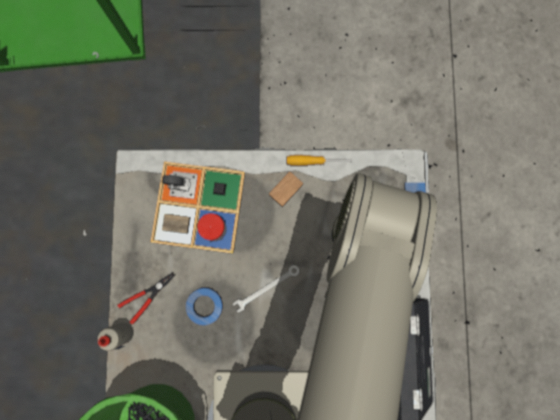

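View pics/t3.png

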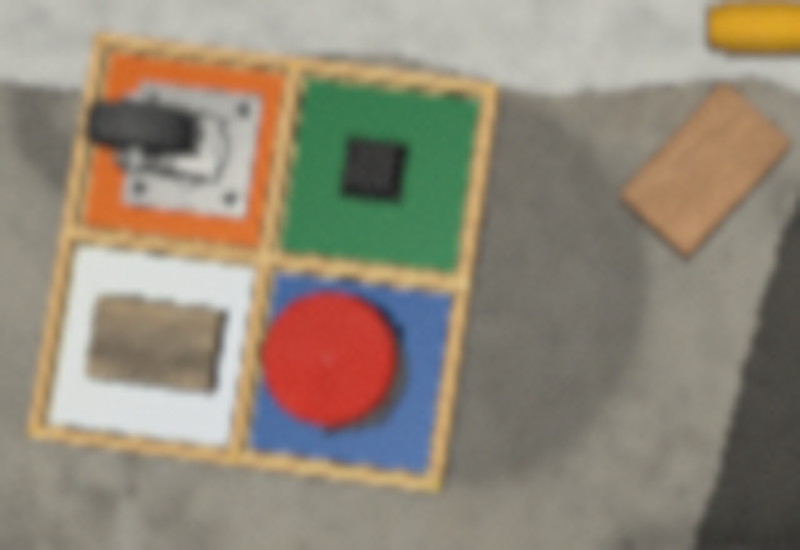

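View pics/s1.png

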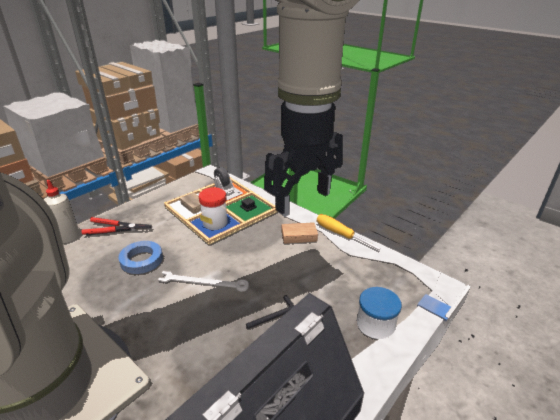

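```bash
python3 - <<'E'
from h import *
f=lambda u,v,z:px2w("top",144.9+u/5,154.9+v/5,z).round(4)
pl=np.mean([f(*p,.011) for p in((147,80),(264,95),(243,218),(120,205))],axis=0)
print("castor",pl+.006*np.array([np.cos(np.radians(83)),np.sin(np.radians(83)),0]),"orange .5495 .2007")
print("cap",f(374,169,.027),"green .538 .1057"); print("jar",f(330,359,.086),"blue .442 .1177")
print("grey",f(155,342,.028),"white .4545 .213")
o=manip.get_obs();print(o["clock"],o["joint_velocities"].round(3))
E
```

```text
castor [0.55005622 0.20160528 0.011     ] orange .5495 .2007
cap [0.5368 0.1064 0.027 ] green .538 .1057
jar [0.4413 0.1168 0.086 ] blue .442 .1177
grey [0.4545 0.2078 0.028 ] white .4545 .213
22.125 [ 0.002  0.001  0.005 -0.001  0.    -0.001 -0.   ]
```

```bash
python3 -c "
from workcell import manip
print(manip.hand_in())"
```

```text
the job is handed in; nothing more can be done
None
```

The kit is made up and handed in at about 22 s on the robot's clock, well inside the 109 s limit. `hand_in()` reports no verdict, so the result below rests on my own last checks.

Positions come from the last top-camera picture, compared with the mat centres I had measured:

| Part | Mat | Measured distance from mat centre |
|---|---|---|
| Castor | orange | about 1 mm |
| End cap | green | about 1.5 mm |
| Red-lidded jar | blue | about 1 mm |
| Grey block | white | about 5 mm |

- **Disagreement:** the wrist camera, right after the grey block was set down, put it only 1 to 2 mm off centre. Either reading is inside the 15 mm limit.
- **Flat and upright:** all four parts look so in the last pictures. I judged this by eye and did not measure tilt or height.
- **Parts to leave alone:** the reddish block shows no shift between the first and last top pictures. The arm hid the tin from the top camera at the end, but in the scene camera it sits where it did at the start.
- **Robot:** when I handed in, the gripper was open, clear of everything and at rest. The largest wrist force reading at the end of a move was about 7 N, with the limit at 120 N.

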